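# Turn the recipe leaf over the rings

## Task

Two open ring books lie side by side on the steel prep table. In the larger one, the recipe book, take the stiff leaf by its pull bar and turn it over the rings so that it lies flat on the opposite page and shows its other face; then let go. Leave the leaf of the smaller card book lying as it is.

Things in the scene. Friction and masses are not known exactly. Their poses are not given: they have to be found in the camera images.
- recipe_book: Larger of two open ring books, fixed: grey covers 172 (x) by 230 mm (y), page blocks both sides, tops 27 mm up, 3 steel rings 50 mm wide mid-book. Origin: book's middle on the table. x along the spine (yaw within 0.35 rad of 0: away from the robot), y to the left, z up. Leaf swings about the ring axis, along x, 30 mm above origin. Books' centres 320 to 430 mm apart, either may be the left one.
- recipe_pull (a point): Centre of the pull bar of the recipe book's stiff white leaf (160 mm along the rings, 3 mm thick, outer edge 115 mm from the ring axis). Round black bar, 12 mm thick, 40 mm long, parallel to the ring axis and 142 mm from it, on a 14 mm wide stem; 24 mm free below it. Pinched from above on its two end faces it pivots in the grip. Starts at book y -142, z 30 mm; turned: y +142, z 30 mm.
- recipe_leaf (a joint): Angle of the recipe book's leaf on the rings, rad: 0 flat on the right-hand page (start), 1.57 upright, 3.14 flat on the left-hand page. The leaf weighs 40 to 85 g and swings freely: let go, it falls to the side it leans to.
- card_pull (a point): Centre of the same kind of black pull bar (12 mm thick, 40 mm long, 30 mm above the table) on the leaf of the smaller ring book, the card book: 112 by 144 mm, two rings, same materials, bar 99 mm from its ring axis. Its leaf too lies on the right-hand page and must stay there.

How it is judged:
By the outcome, as a careful person would: the job done as asked, in the order asked, and still so for the second after the job is handed in, with the robot touching nothing.
It also fails if it takes over 38 s, if anything falls off the work surface, if the arm or the gripper's body presses on something with over 40 N, if the wrist force passes 120 N, or if a joint passes its speed limit or range.

## Robot

A 6-joint arm with a two-finger parallel gripper is mounted at the origin on the work surface. World frame = base frame: x ahead of the robot, y to its left, z up, the work surface at z = 0. Lengths are in m, angles in rad, forces in N, time in s.
With the tool pointing down it reaches from about 0.4 to 0.825 m from the base axis. Payload 7 kg.
Tool frame: the origin (TCP) lies at the very end of the fingers, on their centre line; the grasp point (between the pads) lies 19 mm behind it; z points along the fingers, y is the line along which they close (so a half turn about z gives the same grasp; the last joint's range is limited). The gripper opens to 88 mm and grips with 3 to 60 N. Pads are 19 mm wide; open, the fingers measure 130 mm over their backs; the gripper's body (78 mm by 193 mm) begins 47 mm behind the grasp point.
Start: joints at [-0.924, 0.359, 0.012, 0, -1.224, -0.288], TCP at [0.237, -0.632, 0.227] pointing down, gripper open.
Joint ranges: [-3.07, 3.07], [-1.43, 2.12], [-1.02, 1.25], [-3.03, 1.67], [-3.05, -0], [-3.03, 3.03]. Speed limits (rad/s): [2.39, 2.39, 3.01, 3.14, 3.14, 3.14].

## Interface

Orientations are given as [roll, pitch, yaw] about the fixed x, y, z axes, in that order (R = Rz(yaw) Ry(pitch) Rx(roll)).
In Python, from station import arm gives the robot as it stands. The module is installed in compiled form; this text tells all that it offers.
- The arm moves only by the shell command python3 -m crank 'ROWS' [FORCE]. ROWS is JSON, a list of rows, each an object of numbers: "dx", "dy", "dz": the shift along the world's x, y, z in m; "twist": the turn about the world's z in degrees; "grip": the opening, from -1 (shut) to 1 (fully open). A call has exactly 5 rows; each row is the pose to reach, as a shift and turn from the pose commanded when the call began; what a row does not reach only later rows make up. A row lasts 1/12 s, in which the tool goes at most 41.7 mm and 7.16 degrees, less where a joint would pass 70% of its speed; a pose out of reach is approached as far as the arm can. A call with a gripper value outside its range is refused whole. The fingers move at their own pace and stop on an object; FORCE is the grip in N (left out, the last holds). Time passes only in rows, so rows that repeat a pose let the fingers close, or fill a call up. It gives the time, the measured TCP pose, the force, the opening and the grip force at its end, in the units of the state.
- arm.get_state(): the state, without advancing time (a new reading comes with each control period).
- arm.grab_frame(name): name is "side" or "top"; returns the picture (480x640x3 uint8, red, green, blue); there is no depth.
- arm.get_calibration(name): a dict with "fx", "fy", "cx", "cy" (pixels), "k1" (the pictures are not rectified: a ray, as slopes to the right and down, at radius r is drawn at 1 + k1 r^2 times it, then the intrinsics apply), "cam_to_world" (4x4, takes a point from camera to world coordinates). Camera axes: x right, y down, z forward; pixel columns grow to the right and rows downward; lengths in m; the calibration is good to about 2 mm. A picture is of the moment at which its call begins. get_calibration takes no time and is no camera call.
- arm.job_done(): hands the job in; it is judged then, once.
The state is a dict: "t": time; "q": joint angles; "qd": joint speeds; "joint_efforts": joint torques, N m; "eef_pos": TCP position; "ee_rot": TCP orientation; "force": force on the tool from outside, world axes, zero at the start; "moment": the same for the moment, N m; "width": finger opening in m; "gripper_force": force on a finger pad.
Only numpy, scipy, OpenCV 4.12 (cv2) and the standard library are available. Lean on these libraries where they do the work, as an engineer would, in place of code of your own. Each camera call takes 0.05 s, during which the arm holds its last target. There are 200 camera calls.

## Working session

There is one attempt and no reset: what is moved stays moved. The work goes in short steps, Python scripts to look and compute and a shell command to move; the robot and the scene stay as the last step left them, time stands still between calls to the robot, and variables do not carry over. Pictures are saved under pics/ and viewed, at most 10 in all, crops included, and the job is handed in when it is done.

```bash
mkdir -p pics; cat > h.py <<'E'
import numpy as np, cv2
from station import arm
def ray(cam,u,v):
    c=arm.get_calibration(cam); xd=np.array([(u-c["cx"])/c["fx"],(v-c["cy"])/c["fy"]])
    s=xd.copy()
    for _ in range(20): s=xd/(1+c["k1"]*(s@s))
    T=np.array(c["cam_to_world"]); return T[:3,3],T[:3,:3]@np.array([s[0],s[1],1])
def onz(cam,u,v,z):
    o,d=ray(cam,u,v); return o+d*(z-o[2])/d[2]
E
python3 - <<'E'
from h import *
for n in("top","side"):
    f=arm.grab_frame(n); cv2.imwrite(f"pics/{n}0.png",f[:,:,::-1])
    c=arm.get_calibration(n); print(n,c)
s=arm.get_state();print(s["t"],s["eef_pos"],s["ee_rot"],s["width"])
E
```

```text
top {'fx': 444.3878922781982, 'fy': 444.3878922781982, 'cx': 311.13098942236707, 'cy': 239.3607419980329, 'k1': 0.037474011692240725, 'cam_to_world': array([[-0.0118918 , -0.98830245,  0.15204227,  0.40506579],
       [-0.99980784,  0.0093823 , -0.01721205, -0.07067723],
       [ 0.01558421, -0.15221774, -0.98822411,  0.82159122],
       [ 0.        ,  0.        ,  0.        ,  1.        ]])}
side {'fx': 477.1675605138904, 'fy': 477.1675605138904, 'cx': 327.0875266439026, 'cy': 237.13716571970818, 'k1': -0.05938739397473253, 'cam_to_world': array([[-0.90426165, -0.28284652,  0.31985733,  0.3150464 ],
       [-0.42671747,  0.57244564, -0.70015584,  0.42731796],
       [ 0.01493571, -0.76961278, -0.63833619,  0.4818385 ],
       [ 0.        ,  0.        ,  0.        ,  1.        ]])}
0.1 [ 0.23686075 -0.63163207  0.22569791] [ 3.14012268e+00 -1.19068121e-04 -2.78291362e+00] 0.08757125530312042
```

View pics/top0.png

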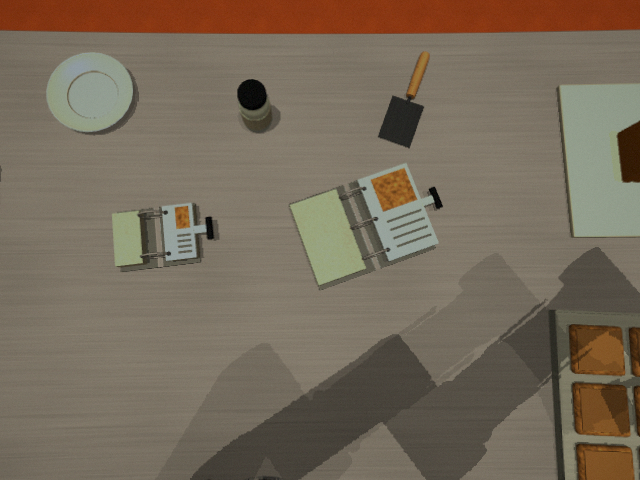

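View pics/side0.png

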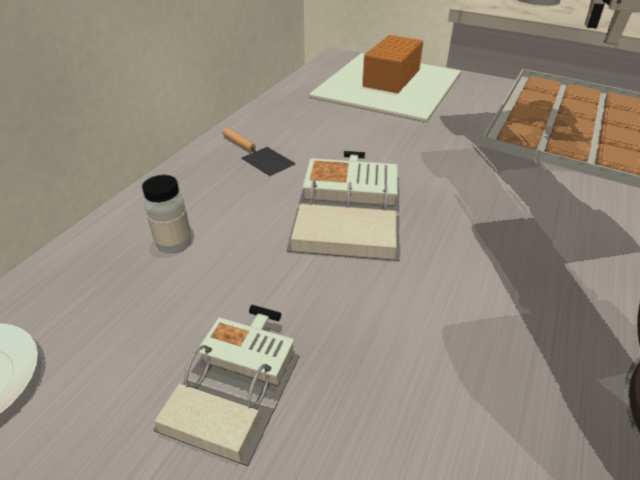

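The top view shows the recipe book in the middle (about (364,225)) with its bar at (436,198). The card book is at (160,235) with its bar at (209,228), to the robot's left. The side view agrees. Next I'll measure the bar and the spine.

```bash
python3 - <<'E'
from h import *
f=cv2.imread("pics/top0.png"); m=(f.max(2)<45).astype(np.uint8)
def comp(x0,y0,x1,y1):
    r=np.zeros_like(m); r[y0:y1,x0:x1]=m[y0:y1,x0:x1]
    cs,_=cv2.findContours(r,cv2.RETR_EXTERNAL,cv2.CHAIN_APPROX_NONE); c=max(cs,key=cv2.contourArea)
    return cv2.minAreaRect(c),cv2.contourArea(c)
for box in((424,180,450,215),(200,212,220,245)):
    r,a=comp(*box); p=cv2.boxPoints(r); P=np.array([onz("top",u,v,.032) for u,v in p]); print(r,a)
    c=P.mean(0); e=[P[1]-P[0],P[2]-P[1]]; l=[np.linalg.norm(k) for k in e]; k=e[int(np.argmax(l))]; k=k*np.sign(k[0])
    print("bar",c,"sizes",l,"yaw",np.arctan2(k[1],k[0]))
# cream left page + leaf: bright
hsv=cv2.cvtColor(f,cv2.COLOR_BGR2HSV)
r=np.zeros_like(m); b=(f[:,:,1]>165).astype(np.uint8); r[150:300,280:425]=b[150:300,280:425]
cs,_=cv2.findContours(r,cv2.RETR_EXTERNAL,cv2.CHAIN_APPROX_SIMPLE)
for c in cs:
    if cv2.contourArea(c)>1500:
        q=cv2.minAreaRect(c); P=np.array([onz("top",u,v,.029) for u,v in cv2.boxPoints(q)]); e=[P[1]-P[0],P[2]-P[1]]
        print("page",q,P.mean(0),[(np.linalg.norm(k),np.arctan2(k[1],k[0])) for k in e])
# side view check of bar
f=cv2.imread("pics/side0.png"); ms=(f.max(2)<45).astype(np.uint8); r=np.zeros_like(ms); r[145:165,335:372]=ms[145:165,335:372]
v,u=np.nonzero(r); print("side bar",u.mean(),v.mean(),onz("side",u.mean(),v.mean(),.031))
E
```

```text
((435.2869567871094, 197.58877563476562), (21.307695388793945, 6.230770111083984), 67.38013458251953) 102.0
bar [ 0.60164914 -0.31211947  0.032     ] sizes [np.float64(0.011628586501304926), np.float64(0.039229909573930875)] yaw 0.3372231580533699
((209.34410095214844, 227.4735107421875), (21.39832305908203, 6.135720729827881), 85.60128784179688) 107.5
bar [0.54994357 0.09806973 0.032     ] sizes [np.float64(0.010948105581058758), np.float64(0.039142885389388635)] yaw 0.09610245259963969
side bar 353.89473684210526 153.7719298245614 [ 0.60062217 -0.3119241   0.031     ]
```

```bash
python3 -m crank '[{"dx":0.024,"dy":0.021,"twist":5.9,"grip":1},{"dx":0.049,"dy":0.043,"twist":11.8,"grip":1},{"dx":0.073,"dy":0.064,"twist":17.8,"grip":1},{"dx":0.098,"dy":0.086,"twist":23.7,"grip":1},{"dx":0.122,"dy":0.107,"twist":29.6,"grip":1}]' 15
python3 -m crank '[{"dx":0.024,"dy":0.021,"twist":5.9,"grip":1},{"dx":0.049,"dy":0.043,"twist":11.8,"grip":1},{"dx":0.073,"dy":0.064,"twist":17.8,"grip":1},{"dx":0.098,"dy":0.086,"twist":23.7,"grip":1},{"dx":0.122,"dy":0.107,"twist":29.6,"grip":1}]'
python3 -m crank '[{"dx":0.024,"dy":0.021,"twist":5.9,"grip":1},{"dx":0.049,"dy":0.043,"twist":11.8,"grip":1},{"dx":0.073,"dy":0.064,"twist":17.8,"grip":1},{"dx":0.121,"dy":0.106,"twist":29.6,"grip":1},{"dx":0.121,"dy":0.106,"twist":29.6,"grip":1}]'
python3 - <<'E'
from h import *
s=arm.get_state();print(s["t"],s["q"],s["eef_pos"],s["ee_rot"],s["width"],s["force"])
# second measure: leaf/page long edges from first top picture
f=cv2.imread("pics/top0.png"); b=np.zeros((480,640),np.uint8); g=(f[:,:,1]>140).astype(np.uint8); print(f[250,330],f[225,410],f[300,200])
b[150:300,280:445]=g[150:300,280:445]; b=cv2.morphologyEx(b,cv2.MORPH_OPEN,np.ones((7,7)))
for c in cv2.findContours(b,cv2.RETR_EXTERNAL,cv2.CHAIN_APPROX_NONE)[0]:
    if cv2.contourArea(c)>800:
        q=cv2.minAreaRect(c); P=np.array([onz("top",u,v,.029) for u,v in cv2.boxPoints(q)]); e=[P[1]-P[0],P[2]-P[1]]
        print("page",q,P.mean(0),[(np.linalg.norm(k),np.arctan2(k[1],k[0])) for k in e])
E
```

```text
0.1 [-9.23903857e-01  3.59348760e-01  1.11638339e-02 -3.22885992e-04
 -1.22405461e+00 -2.88103578e-01] [ 0.23686075 -0.63163207  0.22569791] [ 3.14012268e+00 -1.19068121e-04 -2.78291362e+00] 0.08757125530312042 [ 0.40997853 -0.41620536 -0.00545675]
[136 165 153] [153 164 151] [ 96 111 120]
page ((327.5364990234375, 236.35037231445312), (85.0940170288086, 49.638179779052734), 70.01689147949219) [ 0.53326963 -0.11400992  0.029     ] [(np.float64(0.09134158468638122), np.float64(-1.2221604313753025)), (np.float64(0.15572241496867578), np.float64(-2.8211095265044293))]
page ((400.6751708984375, 215.9817352294922), (75.61065673828125, 55.44780731201172), 70.01689147949219) [ 0.56940516 -0.2480331   0.029     ] [(np.float64(0.10361043299658919), np.float64(-1.2245853491089427)), (np.float64(0.13931084726977125), np.float64(-2.8464015001494785))]invalid input at $[0]: expected keys dx, dy, dz, twist, grip
invalid input at $[0]: expected keys dx, dy, dz, twist, grip
invalid input at $[0]: expected keys dx, dy, dz, twist, grip
```

Every row needs all five keys. The book's yaw of about 0.335 is confirmed.

```bash
python3 -m crank '[{"dx":0.024,"dy":0.021,"dz":0,"twist":5.9,"grip":1},{"dx":0.049,"dy":0.043,"dz":0,"twist":11.8,"grip":1},{"dx":0.073,"dy":0.064,"dz":0,"twist":17.8,"grip":1},{"dx":0.098,"dy":0.086,"dz":0,"twist":23.7,"grip":1},{"dx":0.122,"dy":0.107,"dz":0,"twist":29.6,"grip":1}]' 15 &&
python3 -m crank '[{"dx":0.024,"dy":0.021,"dz":0,"twist":5.9,"grip":1},{"dx":0.049,"dy":0.043,"dz":0,"twist":11.8,"grip":1},{"dx":0.073,"dy":0.064,"dz":0,"twist":17.8,"grip":1},{"dx":0.098,"dy":0.086,"dz":0,"twist":23.7,"grip":1},{"dx":0.122,"dy":0.107,"dz":0,"twist":29.6,"grip":1}]' &&
python3 -m crank '[{"dx":0.024,"dy":0.021,"dz":0,"twist":5.9,"grip":1},{"dx":0.049,"dy":0.043,"dz":0,"twist":11.8,"grip":1},{"dx":0.073,"dy":0.064,"dz":0,"twist":17.8,"grip":1},{"dx":0.098,"dy":0.086,"dz":0,"twist":23.7,"grip":1},{"dx":0.121,"dy":0.106,"dz":0,"twist":29.6,"grip":1}]'
python3 - <<'E'
from h import *
s=arm.get_state();print(s["t"],s["q"],s["eef_pos"],s["ee_rot"],s["width"],s["force"])
E
```

```text
t: 0.52
eef_pos: [0.3598, -0.5237, 0.2262]
ee_rot: [3.141, 0.0, -2.261]
force: [0.5, 0.1, -0.6]
width: 0.0875
gripper_force: 0.0
t: 0.93
eef_pos: [0.4819, -0.4165, 0.2263]
ee_rot: [3.141, 0.0, -1.744]
force: [-0.3, -0.8, 0.3]
width: 0.0878
gripper_force: 0.0
t: 1.35
eef_pos: [0.603, -0.3104, 0.2261]
ee_rot: [3.141, 0.0, -1.228]
force: [-0.2, 0.2, 0.7]
width: 0.0875
gripper_force: 0.0
1.35 [-1.88837764e-01  3.64564124e-01  1.99120414e-02 -2.13463268e-04
 -1.22675530e+00  5.32127398e-01] [ 0.60303259 -0.31044248  0.22614677] [ 3.14116802e+00  4.83161365e-04 -1.22757886e+00] 0.08752260162789278 [-0.20835032  0.15369034  0.71459581]
```

```bash
python3 -m crank '[{"dx":-0.001,"dy":-0.002,"dz":-0.03,"twist":0,"grip":1},{"dx":-0.001,"dy":-0.002,"dz":-0.06,"twist":0,"grip":1},{"dx":-0.001,"dy":-0.002,"dz":-0.09,"twist":0,"grip":1},{"dx":-0.001,"dy":-0.002,"dz":-0.12,"twist":0,"grip":1},{"dx":-0.001,"dy":-0.002,"dz":-0.14,"twist":0,"grip":1}]' 15 &&
python3 -m crank '[{"dx":0,"dy":0,"dz":-0.018,"twist":0,"grip":1},{"dx":0,"dy":0,"dz":-0.036,"twist":0,"grip":1},{"dx":0,"dy":0,"dz":-0.054,"twist":0,"grip":1},{"dx":0,"dy":0,"dz":-0.066,"twist":0,"grip":1},{"dx":0,"dy":0,"dz":-0.072,"twist":0,"grip":1}]'
python3 - <<'E'
from h import *
for n in("top","side"):
    f=arm.grab_frame(n); cv2.imwrite(f"pics/{n}1.png",f[:,:,::-1])
a=cv2.imread("pics/top1.png")[130:310,270:510]; b=cv2.imread("pics/side1.png")[40:270,240:480]
cv2.imwrite("pics/c1.png",np.hstack([cv2.resize(a,(400,300)),cv2.resize(b,(400,300))]))
E
```

```text
t: 1.77
eef_pos: [0.5994, -0.3132, 0.0829]
ee_rot: [3.139, 0.003, -1.233]
force: [0.1, -0.4, -0.4]
width: 0.0874
gripper_force: 0.0
t: 2.18
eef_pos: [0.5997, -0.3136, 0.0122]
ee_rot: [3.139, 0.002, -1.233]
force: [0.6, 0.5, -0.1]
width: 0.0877
gripper_force: 0.0
```

View pics/c1.png

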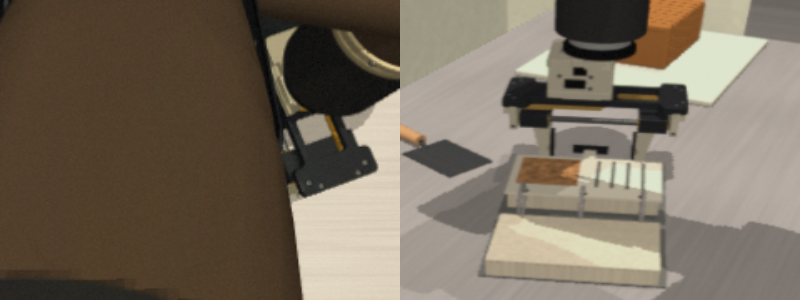

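The crop shows the fingers straddling the bar, which sits at about x 590 between the fingers at 540 and 640, roughly centred. I'll close on it.

```bash
python3 -m crank '[{"dx":0,"dy":0,"dz":0.001,"twist":0,"grip":-1},{"dx":0,"dy":0,"dz":0.001,"twist":0,"grip":-1},{"dx":0,"dy":0,"dz":0.001,"twist":0,"grip":-1},{"dx":0,"dy":0,"dz":0.001,"twist":0,"grip":-1},{"dx":0,"dy":0,"dz":0.001,"twist":0,"grip":-1}]' 15 && python3 -m crank '[{"dx":0,"dy":0,"dz":0,"twist":0,"grip":-1},{"dx":0,"dy":0,"dz":0,"twist":0,"grip":-1},{"dx":0,"dy":0,"dz":0,"twist":0,"grip":-1},{"dx":0,"dy":0,"dz":0,"twist":0,"grip":-1},{"dx":0,"dy":0,"dz":0,"twist":0,"grip":-1}]' 15
python3 - <<'E'
import numpy as np
r=.142; yaw=.337
for i in range(0,25):
    t=np.pi*i/24; d=r*(1-np.cos(t)); print(i,np.round([-np.sin(yaw)*d,np.cos(yaw)*d,r*np.sin(t)],4))
E
```

```text
t: 2.7
eef_pos: [0.6014, -0.314, 0.0163]
ee_rot: [-3.141, -0.001, -1.233]
force: [-0.6, 0.3, 0.1]
width: 0.0598
gripper_force: 0.0
t: 3.12
eef_pos: [0.6019, -0.3138, 0.0158]
ee_rot: [-3.14, -0.001, -1.232]
force: [3.5, 2.2, 0.4]
width: 0.0399
gripper_force: 15.0
0 [-0.  0.  0.]
1 [-0.0004  0.0011  0.0185]
2 [-0.0016  0.0046  0.0368]
3 [-0.0036  0.0102  0.0543]
4 [-0.0063  0.018   0.071 ]
5 [-0.0097  0.0277  0.0864]
6 [-0.0138  0.0393  0.1004]
7 [-0.0184  0.0524  0.1127]
8 [-0.0235  0.067   0.123 ]
9 [-0.029   0.0827  0.1312]
10 [-0.0348  0.0993  0.1372]
11 [-0.0408  0.1165  0.1408]
12 [-0.047  0.134  0.142]
13 [-0.0531  0.1515  0.1408]
14 [-0.0591  0.1687  0.1372]
15 [-0.0649  0.1853  0.1312]
16 [-0.0704  0.201   0.123 ]
17 [-0.0755  0.2156  0.1127]
18 [-0.0802  0.2288  0.1004]
19 [-0.0842  0.2403  0.0864]
20 [-0.0876  0.2501  0.071 ]
21 [-0.0903  0.2578  0.0543]
22 [-0.0923  0.2635  0.0368]
23 [-0.0935  0.2669  0.0185]
24 [-0.0939  0.268   0.    ]
```

Gripped: the opening is 39.9 mm, which matches the 40 mm bar. Now the first part of the arc, checking forces as I go.

```bash
python3 -m crank '[{"dx":0,"dy":0.001,"dz":0.018,"twist":0,"grip":-1},{"dx":-0.002,"dy":0.005,"dz":0.037,"twist":0,"grip":-1},{"dx":-0.004,"dy":0.01,"dz":0.054,"twist":0,"grip":-1},{"dx":-0.006,"dy":0.018,"dz":0.071,"twist":0,"grip":-1},{"dx":-0.01,"dy":0.028,"dz":0.086,"twist":0,"grip":-1}]'
```

```text
t: 3.53
eef_pos: [0.5922, -0.2859, 0.1027]
ee_rot: [-3.14, -0.001, -1.233]
force: [4.7, 2.2, -1.3]
width: 0.0398
gripper_force: 15.0
```

```bash
python3 -m crank '[{"dx":-0.004,"dy":0.011,"dz":0.014,"twist":0,"grip":-1},{"dx":-0.008,"dy":0.024,"dz":0.027,"twist":0,"grip":-1},{"dx":-0.014,"dy":0.039,"dz":0.037,"twist":0,"grip":-1},{"dx":-0.019,"dy":0.055,"dz":0.045,"twist":0,"grip":-1},{"dx":-0.025,"dy":0.071,"dz":0.051,"twist":0,"grip":-1}]'
python3 - <<'E'
from h import *
f=arm.grab_frame("side"); cv2.imwrite("pics/side2.png",f[40:300,200:500,::-1])
E
```

```text
t: 3.95
eef_pos: [0.5672, -0.2144, 0.1537]
ee_rot: [-3.139, -0.001, -1.233]
force: [5.8, 2.6, -3.6]
width: 0.0394
gripper_force: 15.0
```

View pics/side2.png

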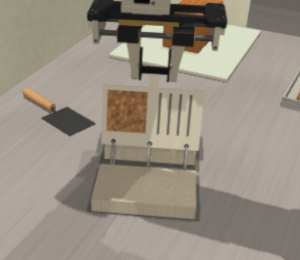

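The picture shows the leaf nearly upright at about (150,112), held by the bar. I'll carry it over the top.

```bash
python3 -m crank '[{"dx":-0.006,"dy":0.017,"dz":0.004,"twist":0,"grip":-1},{"dx":-0.012,"dy":0.035,"dz":0.005,"twist":0,"grip":-1},{"dx":-0.018,"dy":0.052,"dz":0.004,"twist":0,"grip":-1},{"dx":-0.024,"dy":0.069,"dz":0,"twist":0,"grip":-1},{"dx":-0.03,"dy":0.086,"dz":-0.006,"twist":0,"grip":-1}]' && python3 -m crank '[{"dx":-0.005,"dy":0.016,"dz":-0.008,"twist":0,"grip":-1},{"dx":-0.011,"dy":0.03,"dz":-0.018,"twist":0,"grip":-1},{"dx":-0.015,"dy":0.043,"dz":-0.031,"twist":0,"grip":-1},{"dx":-0.019,"dy":0.055,"dz":-0.045,"twist":0,"grip":-1},{"dx":-0.023,"dy":0.065,"dz":-0.06,"twist":0,"grip":-1}]'
```

```text
t: 4.42
eef_pos: [0.5374, -0.1283, 0.1478]
ee_rot: [-3.138, -0.002, -1.233]
force: [5.9, 0.4, -3.2]
width: 0.0402
gripper_force: 15.0
t: 4.83
eef_pos: [0.5147, -0.0631, 0.0872]
ee_rot: [-3.137, -0.001, -1.232]
force: [8.1, -4.4, -3.9]
width: 0.0395
gripper_force: 15.0
```

```bash
python3 -m crank '[{"dx":-0.003,"dy":0.008,"dz":-0.017,"twist":0,"grip":-1},{"dx":-0.005,"dy":0.013,"dz":-0.034,"twist":0,"grip":-1},{"dx":-0.006,"dy":0.016,"dz":-0.052,"twist":0,"grip":-1},{"dx":-0.006,"dy":0.017,"dz":-0.062,"twist":0,"grip":-1},{"dx":-0.006,"dy":0.018,"dz":-0.07,"twist":0,"grip":-1}]'
python3 - <<'E'
from h import *
f=arm.grab_frame("side"); cv2.imwrite("pics/side3.png",f[40:340,200:600,::-1])
E
```

```text
t: 5.25
eef_pos: [0.5086, -0.0454, 0.0163]
ee_rot: [-3.139, -0.001, -1.232]
force: [4.1, -2.0, 1.3]
width: 0.0398
gripper_force: 15.0
```

View pics/side3.png

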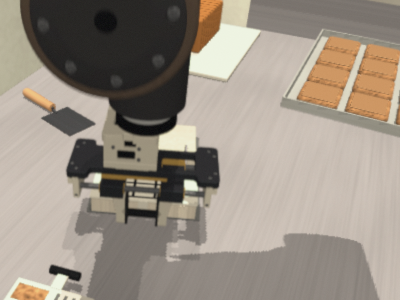

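The gripper is at the left page with the bar held low, and the card book at the lower left is untouched. Now I'll release and retreat upward.

```bash
python3 -m crank '[{"dx":0,"dy":0,"dz":0,"twist":0,"grip":1},{"dx":0,"dy":0,"dz":0,"twist":0,"grip":1},{"dx":0,"dy":0,"dz":0,"twist":0,"grip":1},{"dx":0,"dy":0,"dz":0,"twist":0,"grip":1},{"dx":0,"dy":0,"dz":0,"twist":0,"grip":1}]' && python3 -m crank '[{"dx":0,"dy":0,"dz":0,"twist":0,"grip":1},{"dx":0,"dy":0,"dz":0,"twist":0,"grip":1},{"dx":0,"dy":0,"dz":0,"twist":0,"grip":1},{"dx":0,"dy":0,"dz":0.004,"twist":0,"grip":1},{"dx":0,"dy":0,"dz":0.01,"twist":0,"grip":1}]' && python3 -m crank '[{"dx":0,"dy":0,"dz":0.02,"twist":0,"grip":1},{"dx":0,"dy":0,"dz":0.05,"twist":0,"grip":1},{"dx":0,"dy":0,"dz":0.08,"twist":0,"grip":1},{"dx":0,"dy":0,"dz":0.11,"twist":0,"grip":1},{"dx":0,"dy":0,"dz":0.15,"twist":0,"grip":1}]' && python3 -m crank '[{"dx":0,"dy":-0.04,"dz":0.02,"twist":0,"grip":1},{"dx":0,"dy":-0.08,"dz":0.04,"twist":0,"grip":1},{"dx":0,"dy":-0.12,"dz":0.05,"twist":0,"grip":1},{"dx":0,"dy":-0.16,"dz":0.05,"twist":0,"grip":1},{"dx":0,"dy":-0.2,"dz":0.05,"twist":0,"grip":1}]' && python3 -m crank '[{"dx":0,"dy":-0.04,"dz":0,"twist":0,"grip":1},{"dx":0,"dy":-0.08,"dz":0,"twist":0,"grip":1},{"dx":0,"dy":-0.12,"dz":0,"twist":0,"grip":1},{"dx":0,"dy":-0.16,"dz":0,"twist":0,"grip":1},{"dx":0,"dy":-0.2,"dz":0,"twist":0,"grip":1}]'
python3 - <<'E'
from h import *
f=arm.grab_frame("top"); cv2.imwrite("pics/top4.png",f[:,:,::-1]); g=arm.grab_frame("side"); cv2.imwrite("pics/side4.png",g[:,:,::-1])
cv2.imwrite("pics/c4.png",np.hstack([cv2.resize(f,(400,300)),cv2.resize(g,(400,300))])[:,:,::-1])
E
```

```text
t: 5.72
eef_pos: [0.5065, -0.0463, 0.0167]
ee_rot: [3.141, 0.0, -1.233]
force: [0.5, 0.4, 0.5]
width: 0.0677
gripper_force: 0.0
t: 6.13
eef_pos: [0.5066, -0.0461, 0.0265]
ee_rot: [3.14, 0.0, -1.233]
force: [-0.5, 0.1, 0.8]
width: 0.0873
gripper_force: 0.0
t: 6.55
eef_pos: [0.5056, -0.0462, 0.1773]
ee_rot: [3.139, 0.001, -1.233]
force: [0.5, 0.6, 0.1]
width: 0.0879
gripper_force: 0.0
t: 6.97
eef_pos: [0.5072, -0.2457, 0.229]
ee_rot: [-3.138, -0.002, -1.232]
force: [0.5, 0.4, 0.1]
width: 0.0873
gripper_force: 0.0
t: 7.38
eef_pos: [0.5065, -0.4459, 0.2273]
ee_rot: [-3.141, -0.0, -1.233]
force: [2.1, 1.1, -0.1]
width: 0.0876
gripper_force: 0.0
```

View pics/c4.png

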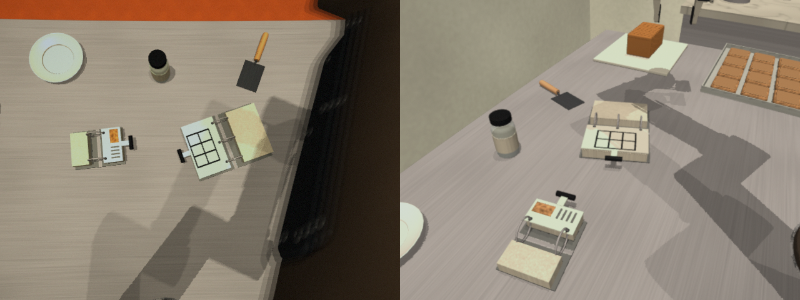

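The recipe leaf lies flat on the left page showing its grid face, with the bar at about (182,156) in the left half. The card book is unchanged, and the arm is clear of everything.

```bash
python3 -c "
from station import arm
print(arm.job_done())"
```

```text
the job is handed in; nothing more can be done
None
```

The recipe book's leaf is turned over and lies flat on the opposite page with its other face up. It has been let go, the card book's leaf is untouched, and the job was handed in at about 7.5 s; no verdict came back.

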